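# Fetch the pressure weight from the cabinet drawer

## Task

Pull the drawer of the white cabinet by its handle all the way out to its stop, lift out the steel pressure regulator weight and set it down gently, upright on its flat base, in the empty shallow dish that stands beside the cabinet on the worktop. Then push the drawer fully shut, leaving the gasket rings in it and the other things where they are.

Things in the scene. Friction and masses are not known exactly. Their poses are not given: they have to be found in the camera images.
- cab: white melamine cabinet, fixed on the worktop, 240 deep (x) x 340 wide (y) x 240 mm high; origin: centre of its underside; x points from its front (robot side) to its back, z up. A full-width drawer at the top; below it two small doors, the one at the -y end half open, all lower than 135 mm. A small dish stands on top, over 80 mm behind the front edge
- cab_drawer0 (a joint): how far the drawer is pulled out (m), along the cabinet's -x: 0 fully shut, 0.166 at its stop; it starts 6 to 26 mm ajar
- cab_drawer0_handle (a point): centre of the drawer's steel bar handle: a level bar 11 mm thick, 120 mm long along y, its axis 35 mm in front of the drawer front (29 mm clear gap behind the bar) and 38 mm below the cabinet's top; moves with the drawer, axes as the cabinet's
- drawer_floor (a point): centre of the drawer's inside floor, moves with the drawer, axes as the cabinet's. The inside is 195 mm in x, 298 mm in y, its walls rise 75 mm above this point; a 6 mm thick divider along x at y = 0, 60 mm high, makes two equal compartments. At the stop, the part with x below +60 mm is clear of the cabinet's top board
- weight: steel pressure regulator weight in one of the drawer's two compartments (either one), not seen until the drawer is open: a round body of 62 mm diameter and 34 mm high with a groove round it, then a narrow neck and a grip knob of 26 mm diameter between 49 and 70 mm height; 70 mm high in all, about 0.3 to 0.65 kg; origin at the centre of its flat underside, z up its axis
- gasket0: lower ring of a stack of two silicone gasket rings lying in the other compartment: 96 mm outer, 76 mm inner diameter, 12 mm thick; origin at the centre of its underside
- gasket1: upper gasket ring, same size, lying on the first
- dish: empty shallow white ceramic dish on the worktop to the left or the right of the cabinet: 150 mm across at the rim, 22 mm high, flat inner floor of 128 mm diameter 5 mm above the worktop; loose; origin at the centre of its underside
- tub: white plastic container with a snap lid, 128 x 93 mm and 60 mm high, on the worktop at the other side of the cabinet from the dish; origin at the centre of its underside; leave it alone
- tumbler: steel tumbler, 66 mm across, 85 mm high, on the worktop beside the cabinet at its +y side; origin at the centre of its underside; leave it alone
- plug_dish: small white dish, 76 mm across, 14 mm high, with a red plastic safety plug in it (top 29 mm above its underside), on the middle of the cabinet's top; origin at the centre of its underside; leave it alone
Mind the look-alikes: they are no part of the job. What is shaped like the dish but brown or yellow is not meant.

How it is judged:
On the way, in this order (a step that is already met when the one before it is completed fails the run):
1. the drawer is out at its stop (within 8 mm) (value of joint cab_drawer0 above 0.1576 m), for 0.2 s.
2. the weight stands upright in the dish (horizontal distance between weight and dish below 0.04 m and z of weight in the frame of dish below 0.012 m and angle between weight's own z axis and vertical below 0.12 rad), for 0.2 s.
At the end, for the whole second after the job is handed in: the weight stands upright (within 0.12 rad) and at rest on the floor of the dish (axes within 40 mm), the drawer is shut to within 6 mm, and both gasket rings lie in the drawer (all of step 2 and value of joint cab_drawer0 below 0.006 m and linear speed of weight below 0.02 m/s and x of gasket0 in the frame of drawer_floor between -0.11 and 0.11 m and y of gasket0 in the frame of drawer_floor between -0.15 and 0.15 m and z of each of gasket0, gasket1 in the frame of drawer_floor below 0.06 m and x of gasket1 in the frame of drawer_floor between -0.11 and 0.11 m and y of gasket1 in the frame of drawer_floor between -0.15 and 0.15 m); the robot touches nothing.
It fails at once if the lidded container is pushed more than 30 mm from its place (distance of tub from where it was at the start of the episode above 0.03 m).
It fails at once if the tumbler is pushed more than 30 mm from its place (distance of tumbler from where it was at the start of the episode above 0.03 m).
It fails at once if the small dish with the plug is pushed more than 30 mm from its place (distance of plug_dish from where it was at the start of the episode above 0.03 m).
It fails at once if the weight falls: it moves faster than 0.5 m/s while the fingers do not hold it (a drop of more than about 13 mm) (linear speed of weight above 0.5 m/s and contact force between the fingers and weight below 0.2 N).
It also fails if it takes over 72 s, if anything falls off the work surface, if the arm or the gripper's body presses on something with over 40 N, if the wrist force passes 120 N, or if a joint passes its speed limit or range.

## Robot

A 7-joint arm with a two-finger parallel gripper is mounted at the origin on the work surface. World frame = base frame: x ahead of the robot, y to its left, z up, the work surface at z = 0. Lengths are in m, angles in rad, forces in N, time in s.
With the tool pointing down it reaches from about 0.4 to 0.85 m from the base axis. Payload 10.4 kg.
Tool frame: the origin (TCP) lies between the finger pads; the fingertips stand 19 mm ahead of it and the grasp point (between the pads) is the TCP (manip.tips_ahead is the distance from the TCP to the fingertips, in m); z points along the fingers, y is the line along which they close (so a half turn about z gives the same grasp; the last joint's range is limited). The gripper opens to 85 mm and grips with 20 to 120 N. Pads are 22 mm wide; open, the fingers measure 114 mm over their backs; the gripper's body (76 mm by 85 mm) begins 54 mm behind the grasp point. The pads swing forward as they close: fully open they stand 13 mm farther back than shut.
Start: joints at [1.144, 0.332, -0.065, 1.46, 0.022, 1.35, -0.088], TCP at [0.246, -0.575, 0.25] pointing down, gripper open.
Joint ranges: [-2.6, 2.6], [-0.5, 2.12], [-1.47, 1.34], [0.16, 2.42], [-1.27, 4.41], [0.06, 2.06], [-2.6, 2.6]. Speed limits (rad/s): [2.22, 2.22, 2.79, 2.79, 3.14, 3.14, 3.14].

## Interface

Orientations are given as a unit quaternion [x, y, z, w].
In Python, from workcell import manip, viewer gives the robot as it stands.
- The arm moves only by the tool arm_command, never from a script. Its argument "series" is text: rows parted by semicolons, each of 5 numbers parted by spaces: the closure, from 0 (fully open) to 1 (shut), then the shift along the tool's x, y, z normalised to -1 to 1, where 1 is 0.4 m, then the turn about the tool's z normalised to -1 to 1, where 1 is 180 degrees. In form: jaw tx ty tz spin; .... A call has exactly 10 rows; each row shifts and turns the commanded pose from where the row before left it, along the tool's axes as they then stand; what a row does not reach is not made up. A row lasts 1/8 s, in which the tool goes at most 62.5 mm and 10.7 degrees, less where a joint would pass 70% of its speed; a pose out of reach is approached as far as the arm can. A call with a number of a shift or a turn outside -1 to 1 is refused whole. A call with a gripper value outside its range is refused whole. The fingers move at their own pace and stop on an object; "newtons" is the grip in N (left out, the last holds). Time passes only in rows, so rows that do not move let the fingers close, or fill a call up. It gives the time, the measured TCP pose, the force, the opening and the grip force at its end, in the units of the state.
- manip.get_obs(): the state, without advancing time (a new reading comes with each control period).
- viewer.camera(name): name is "scene" or "top"; returns a dict with "pixels" (400x640x3 uint8, red, green, blue), "intrinsics" (3x3 intrinsics, pixels), "extrinsics" (4x4, takes a point from world to camera coordinates). Camera axes: x right, y up, looking along -z (the intrinsics and any distortion apply to the point x, -y, -z); pixel columns grow to the right and rows downward; lengths in m; the calibration is good to about 2 mm. A picture is of the moment at which its call begins. There is no depth.
- manip.hand_in(): hands the job in; it is judged then, once.
The state is a dict: "clock": time; "joint_pos": joint angles; "joint_velocities": joint speeds; "tau": joint torques, N m; "position": TCP position; "ee_rot": TCP orientation; "ft_force": force on the tool from outside, world axes, zero at the start; "torque": the same for the moment, N m; "grip_width": opening from 0.0 (shut) to 1.0 (fully open); "grasp_force": force on a finger pad.
Only numpy, scipy, OpenCV 4.12 (cv2) and the standard library are available. Lean on these libraries where they do the work, as an engineer would, in place of code of your own. Each camera call takes 0.05 s, during which the arm holds its last target. There are 200 camera calls.

## Working session

There is one attempt and no reset: what is moved stays moved. The work goes in short steps, Python scripts to look and compute and a tool call to move; the robot and the scene stay as the last step left them, time stands still between calls to the robot, and variables do not carry over. Pictures are saved under pics/ and viewed, at most 10 in all, crops included, and the job is handed in when it is done.

Besides the shell and the picture viewer there is one more tool, called after ">>>" as name(argument=value, ...) on one line, values as JSON. arm_command: Moves the arm, as the interface text tells. Scaled input: -1 to 1 covers 0.4 m each way for a shift and 180 degrees each way for a turn. Its arguments: {"type":"object","properties":{"series":{"type":"string"},"newtons":{"type":"number"}},"required":["series"]}

```bash
mkdir -p pics; ls; cat > h.py <<'E'
import numpy as np, cv2
from workcell import manip, viewer
def cam(n,save=None):
    c=viewer.camera(n); im=np.array(c["pixels"])[:,:,::-1].copy()
    if save: cv2.imwrite("pics/"+save+".png",im)
    return im,np.array(c["intrinsics"]),np.array(c["extrinsics"]),c
def ray(K,E,u,v):
    d=np.linalg.inv(K)@np.array([u,v,1.]); d=np.array([d[0],-d[1],-d[2]])
    R,t=E[:3,:3],E[:3,3]; return -R.T@t, R.T@d
def onz(K,E,u,v,z):
    o,d=ray(K,E,u,v); return o+d*(z-o[2])/d[2]
def proj(K,E,p):
    q=E[:3,:3]@np.array(p)+E[:3,3]; q=K@np.array([q[0],-q[1],-q[2]]); return q[:2]/q[2]
E
python3 - <<'E'
from h import *
a,K,X,c=cam("scene"); b,K2,X2,_=cam("top")
cv2.imwrite("pics/a.png",a);cv2.imwrite("pics/b.png",b)
print(c.keys(),K,X,K2,X2); o=manip.get_obs(); print(o); print(manip.tips_ahead)
E
```

```text
pics
dict_keys(['pixels', 'intrinsics', 'extrinsics']) [[506.80573902   0.         315.19046555]
 [  0.         506.80573902 200.32829316]
 [  0.           0.           1.        ]] [[-0.25056562  0.96801639  0.01269432  0.07480266]
 [-0.72553233 -0.1964492   0.65955329  0.32054413]
 [ 0.64095218  0.15605124  0.7515506  -2.00542026]
 [ 0.          0.          0.          1.        ]] [[503.08236543   0.         323.65469453]
 [  0.         503.08236543 198.34511319]
 [  0.           0.           1.        ]] [[-2.59415473e-03 -9.99934343e-01  1.11615271e-02  6.99844404e-02]
 [ 9.88332563e-01 -8.63944492e-04  1.52308893e-01 -5.93009603e-01]
 [-1.52289249e-01  1.14264135e-02  9.88269913e-01 -1.85695193e+00]
 [ 0.00000000e+00  0.00000000e+00  0.00000000e+00  1.00000000e+00]]
{'clock': 0.1, 'joint_pos': array([ 1.14437049,  0.33278896, -0.06466196,  1.46084871,  0.02159678,
        1.34987547, -0.08851521]), 'joint_velocities': array([-3.54220888e-04, -8.40391873e-04, -4.44697969e-04, -7.85884702e-04,
        4.40297974e-05, -1.26803347e-03,  3.04693658e-03]), 'tau': array([ 3.56207398e-03, -6.26746631e+01,  5.08512743e-02, -3.92427850e+01,
        1.64547062e-02,  6.93441922e-03, -6.57138958e-05]), 'position': array([ 0.24544851, -0.57446109,  0.2496118 ]), 'ee_rot': array([ 9.79687856e-01,  2.00527625e-01, -1.53966889e-04, -5.93120737e-04]), 'ft_force': array([ 0.34614486, -0.29458547, -0.71663116]), 'torque': array([ 0.00445926, -0.03238904,  0.01516868]), 'grasp_force': 0.0, 'grip_width': 1.0009301582288548}
0.019
```

View pics/a.png

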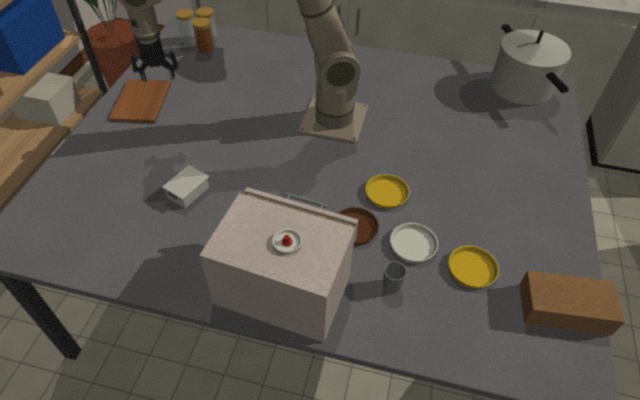

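View pics/b.png

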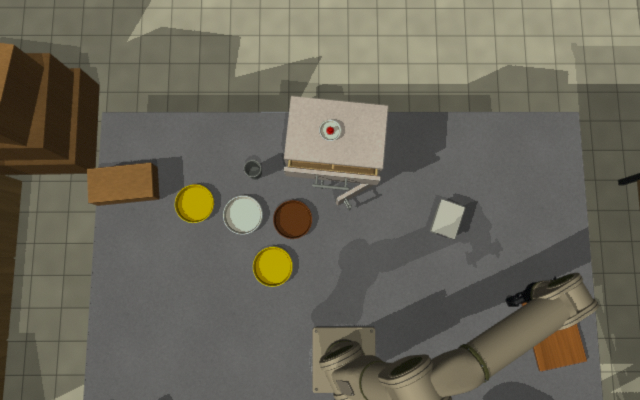

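```bash
python3 - <<'E'
from h import *
b,K,X,_=cam("top")
crop=cv2.resize(b[85:245,185:400],None,fx=3.7,fy=3.7,interpolation=cv2.INTER_CUBIC)
cv2.imwrite("pics/c.png",crop)
hsv=cv2.cvtColor(b,cv2.COLOR_BGR2HSV)
m=cv2.inRange(hsv,(0,0,140),(180,70,255))
m[:, :180]=0;m[:,500:]=0;m[:90]=0;m[260:]=0
for c in cv2.findContours(m,cv2.RETR_EXTERNAL,cv2.CHAIN_APPROX_NONE)[0]:
    if cv2.contourArea(c)<60: continue
    r=cv2.minAreaRect(c); e=cv2.minEnclosingCircle(c)
    print(cv2.contourArea(c),r,e, onz(K,X,*e[0],0.015), [onz(K,X,*p,0.24)[:2].round(3).tolist() for p in cv2.approxPolyDP(c,4,True)[:,0]],cv2.approxPolyDP(c,4,True)[:,0].tolist())
E
```

```text
751.5 ((447.6000061035156, 218.6999969482422), (24.349536895751953, 33.20391082763672), 18.43494987487793) ((447.5, 219.0), 20.08118438720703) [ 0.51735457 -0.40523427  0.015     ] [[0.557, -0.327], [0.455, -0.293], [0.428, -0.366], [0.533, -0.401]] [[441, 200], [432, 230], [454, 238], [463, 207]]
910.0 ((244.64999389648438, 214.0500030517578), (33.5201416015625, 35.73373031616211), 18.434946060180664) ((242.73611450195312, 214.5416717529297), 19.194334030151367) [0.53550579 0.37750904 0.015     ] [[0.571, 0.361], [0.561, 0.381], [0.565, 0.361], [0.53, 0.39], [0.486, 0.393], [0.446, 0.325], [0.486, 0.285], [0.534, 0.286], [0.561, 0.307]] [[238, 196], [232, 199], [238, 198], [229, 208], [228, 221], [248, 233], [260, 221], [260, 207], [254, 199]]
80.5 ((351.6000061035156, 190.80001831054688), (3.4729721546173096, 33.489376068115234), 60.2551155090332) ((352.0, 191.5), 16.77060890197754) [ 0.62433893 -0.04064524  0.015     ] [[0.612, -0.077], [0.561, 0.026]] [[367, 184], [337, 199]]
294.0 ((331.51983642578125, 173.30198669433594), (95.82208251953125, 4.079652309417725), 5.710593223571777) ((331.5, 173.5), 47.942771911621094) [0.6950481 0.0379804 0.015    ] [[0.672, 0.206], [0.626, -0.118]] [[284, 167], [379, 180]]
6054.5 ((335.83642578125, 131.23036193847656), (98.90077209472656, 64.46211242675781), 5.630682945251465) ((335.75982666015625, 132.4486846923828), 57.72311782836914) [0.85916646 0.02045656 0.015     ] [[0.925, 0.184], [0.703, 0.207], [0.672, -0.129], [0.889, -0.151]] [[291, 96], [284, 158], [382, 167], [387, 106]]
```

View pics/c.png

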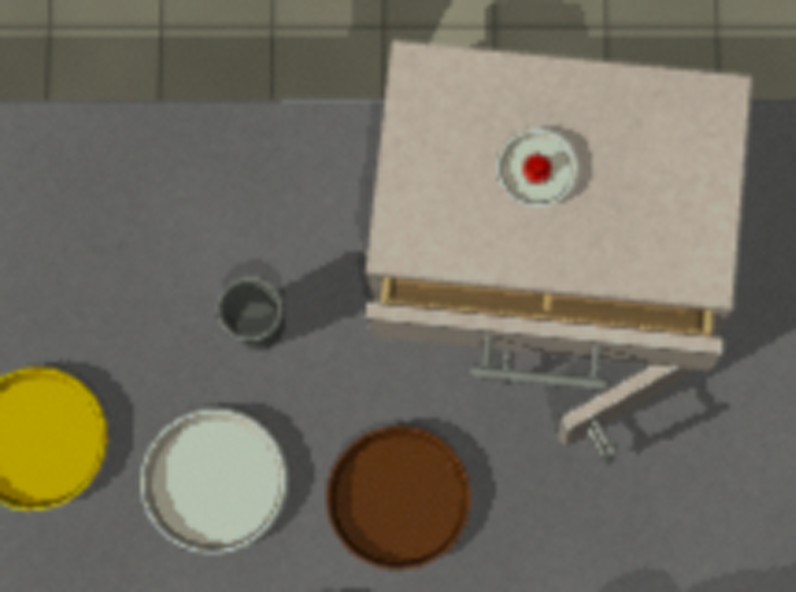

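The crop confirms the layout:
- **Cabinet:** the drawer is slightly ajar, and the handle bar runs from about (313,185) to (348,189) in the top image.
- **Target dish:** the white one at (243,215).
- **Look-alikes:** brown at (293,219), yellow at (195,203) and (273,266), and the small plug dish at (331,130).

Next I'll spin the tool, raise it and compute the deltas.

```bash
cat >> h.py <<'E'
def delta(p):
    from scipy.spatial.transform import Rotation as R
    o=manip.get_obs(); r=R.from_quat(o["ee_rot"]); d=r.inv().apply(np.array(p)-o["position"])
    a=np.degrees(np.arctan2(*r.as_matrix()[[1,0],0]))
    print("t",round(o["clock"],2),"pos",o["position"].round(4),"a",a.round(2),"delta units",(d/0.4).round(4),"mm",(d*1000).round(1))
E
python3 - <<'E'
from h import *
b,K,X,_=cam("top")
l=onz(K,X,312.6,185.5,.205);r=onz(K,X,348.2,188.8,.205);print(l,r,(l+r)/2,np.linalg.norm(l-r),np.degrees(np.arctan2(l[0]-r[0],l[1]-r[1])))
f=[onz(K,X,185+x/3.7,85+y/3.7,.24) for x,y in [(368,274),(732,311),(393,41),(750,75),(367,304),(721,341)]];print(np.round(f,4))
print(onz(K,X,242.8,214.7,.022), onz(K,X,331,130,.25))
E
```

```text
[0.61363467 0.10906664 0.205     ] [ 0.60192762 -0.01448618  0.205     ] [0.60778114 0.04729023 0.205     ] 0.12410621463626897 5.412807817441161
[[ 0.6994  0.2052  0.24  ]
 [ 0.6644 -0.1317  0.24  ]
 [ 0.9249  0.1837  0.24  ]
 [ 0.8919 -0.1534  0.24  ]
 [ 0.6711  0.2058  0.24  ]
 [ 0.6361 -0.121   0.24  ]]
[0.53404906 0.37620203 0.022     ] [0.79947645 0.04542849 0.25      ]
```

>>> arm_command(series="0.64 0 0 -0.02 -0.0568; 0.64 0 0 -0.02 -0.0568; 0.64 0 0 -0.02 -0.0568; 0.64 0 0 -0.02 -0.0568; 0.64 0 0 -0.02 -0.0568; 0.64 0 0 -0.02 -0.0568; 0.64 0 0.05 0 0; 0.64 0.03 0.1 0 0; 0.64 0.05 0.1 0 0; 0.64 0.08 0.1 0 0", newtons=60)

```text
clock: 1.45
position: [0.3934, -0.5237, 0.2971]
ee_rot: [0.742, 0.67, 0.0, -0.0]
ft_force: [0.6, 0.9, -0.5]
grip_width: 0.358
grasp_force: 0.0
```

>>> arm_command(series="0.64 0.14 0.04 0 0; 0.64 0.14 0.04 0 0; 0.64 0.14 0.04 0 0; 0.64 0.14 0.04 0 0; 0.64 0.14 0.04 0 0; 0.64 0.14 0.04 0 0; 0.64 0.14 0.04 0 0; 0.64 0.14 0.03 0 0; 0.64 0.14 0.03 0 0; 0.64 0.14 0.03 0 0")

```text
clock: 2.7
position: [0.5929, 0.0218, 0.2979]
ee_rot: [0.742, 0.671, 0.0, -0.0]
ft_force: [1.0, -0.3, 0.1]
grip_width: 0.364
grasp_force: 0.0
```

```bash
python3 -c "
from h import *
delta([.607,.046,.205])"
```

```text
t 2.7 pos [0.5929 0.0218 0.2979] a 84.22 delta units [0.0635 0.0289 0.2322] mm [25.4 11.6 92.9]
```

>>> arm_command(series="0.64 0.03 0.02 0 0; 0.64 0.02 0 0 0; 0.64 0 0 0.05 0; 0.64 0 0 0 0; 0.64 0 0 0 0; 0.64 0 0 0 0; 0.64 0 0 0 0; 0.64 0 0 0 0; 0.64 0 0 0 0; 0.64 0 0 0 0")

```text
clock: 3.95
position: [0.6022, 0.0378, 0.2783]
ee_rot: [0.74, 0.672, -0.0, 0.0]
ft_force: [0.6, -0.2, -0.3]
grip_width: 0.357
grasp_force: 0.0
```

```bash
python3 -c "
from h import *
delta([.607,.046,.205])
b,K,X,_=cam('top');s,K2,X2,_=cam('scene')
A=cv2.resize(b[90:230,250:410],None,fx=2.4,fy=2.4);B=cv2.resize(s[130:270,220:380],None,fx=2.4,fy=2.4)
cv2.imwrite('pics/d.png',np.hstack([A,B]))
"
```

```text
t 3.95 pos [0.6022 0.0378 0.2783] a 84.48 delta units [0.0216 0.0101 0.1833] mm [ 8.6  4.  73.3]
```

View pics/d.png

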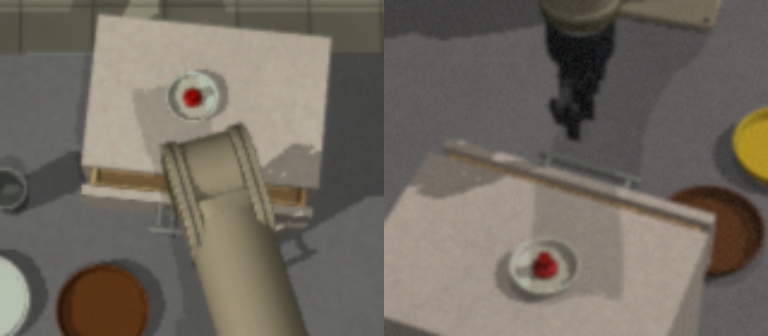

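The top view shows the arm over the handle. The scene view shows the handle bar from about (286,197) to (325,206), with the fingers just in front of and above it. I'll check that position by ray.

```bash
python3 -c "
from h import *
s,K,X,_=cam('scene')
l=onz(K,X,286.25,196.7,.204);r=onz(K,X,325.4,205.8,.204);print(l,r,(l+r)/2)
delta([.607,.046,.205])"
```

```text
[ 0.61472612 -0.00690808  0.204     ] [0.61882841 0.11016203 0.204     ] [0.61677727 0.05162697 0.204     ]
t 4.1 pos [0.6022 0.0378 0.2783] a 84.48 delta units [0.0215 0.01   0.1832] mm [ 8.6  4.  73.3]
```

>>> arm_command(series="0.64 0.02 0.0175 0 0; 0.64 0 0 0.05 0; 0.64 0 0 0.03 0; 0.64 0 0 0.02 0; 0.64 0 0 0.02 0; 0.64 0 0 0.02 0; 0.64 0 0 0.02 0; 0.64 0 0 0.02 0; 0.64 0 0 0 0; 0.64 0 0 0 0")

```text
clock: 5.35
position: [0.6099, 0.0451, 0.2063]
ee_rot: [0.74, 0.672, -0.0, 0.0]
ft_force: [-0.4, 0.3, 1.0]
grip_width: 0.358
grasp_force: 0.0
```

>>> arm_command(series="0.7 0 0 0 0; 0.75 0 0 0 0; 0.8 0 0 0 0; 0.85 0 0 0 0; 0.9 0 0 0 0; 1 0 0 0 0; 1 0 0 0 0; 1 0 0 0 0; 1 0 0 0 0; 1 0 0 0 0", newtons=60)

```text
clock: 6.6
position: [0.61, 0.045, 0.2064]
ee_rot: [0.74, 0.672, 0.0, 0.0]
ft_force: [-0.5, -0.7, 3.7]
grip_width: 0.102
grasp_force: 58.6
```

>>> arm_command(series="1 0 -0.02 0 0; 1 0 -0.04 0 0; 1 0 -0.04 0 0; 1 0 -0.04 0 0; 1 0 -0.04 0 0; 1 0 -0.04 0 0; 1 0 -0.04 0 0; 1 0 -0.04 0 0; 1 0 -0.03 0 0; 1 0 0 0 0")

```text
clock: 7.85
position: [0.4776, 0.0587, 0.2064]
ee_rot: [0.74, 0.673, 0.0, -0.0]
ft_force: [0.1, 5.2, 2.1]
grip_width: 0.104
grasp_force: 59.2
```

>>> arm_command(series="1 0 -0.01 0 0; 1 0 -0.01 0 0; 1 0 -0.01 0 0; 1 0 0 0 0; 1 0 0 0 0; 1 0 0 0 0; 1 0 0 0 0; 1 0 0 0 0; 1 0 0 0 0; 1 0 0 0 0")

```text
clock: 9.1
position: [0.4694, 0.0596, 0.2065]
ee_rot: [0.74, 0.672, 0.003, 0.002]
ft_force: [20.3, 5.9, -12.3]
grip_width: 0.098
grasp_force: 59.1
```

>>> arm_command(series="1 0 0.008 0 0; 0.9 0 0 0 0; 0.8 0 0 0 0; 0.7 0 0 0 0; 0.64 0 0 0 0; 0.64 0 0 0 0; 0.64 0 0 0 0; 0.64 0 0 -0.03 0; 0.64 0 0 -0.1 0; 0.64 0 0 -0.15 0")

```text
clock: 10.35
position: [0.4689, 0.0585, 0.3194]
ee_rot: [0.74, 0.672, -0.001, -0.001]
ft_force: [1.5, 0.1, 0.2]
grip_width: 0.358
grasp_force: 0.0
```

>>> arm_command(series="0.2 0.1 0 -0.05 0; 0.2 0.15 0 0 0; 0.2 0.15 0 0 0; 0.2 0.15 0 0 0; 0.2 0.15 0 0 0; 0.2 0.1 0 0 0; 0.2 0 0 0 0; 0.2 0 0 0 0; 0.2 0 0 0 0; 0.2 0 0 0 0")

```text
clock: 11.6
position: [0.5011, 0.376, 0.3388]
ee_rot: [0.741, 0.672, 0.0, 0.0]
ft_force: [0.5, -0.3, 0.3]
grip_width: 0.798
grasp_force: 0.0
```

```bash
python3 -c "
from h import *
delta([.5,.376,.35])
b,K,X,_=cam('top','t2');s,K2,X2,_=cam('scene','s2')
A=cv2.resize(b[90:260,250:410],None,fx=2.45,fy=2.45);B=cv2.resize(s[130:300,200:360],None,fx=2.45,fy=2.45)
cv2.imwrite('pics/e.png',np.hstack([A,B]))
"
```

```text
t 11.6 pos [0.5011 0.376  0.3388] a 84.38 delta units [-0.0003 -0.0026 -0.0281] mm [ -0.1  -1.1 -11.2]
```

View pics/e.png

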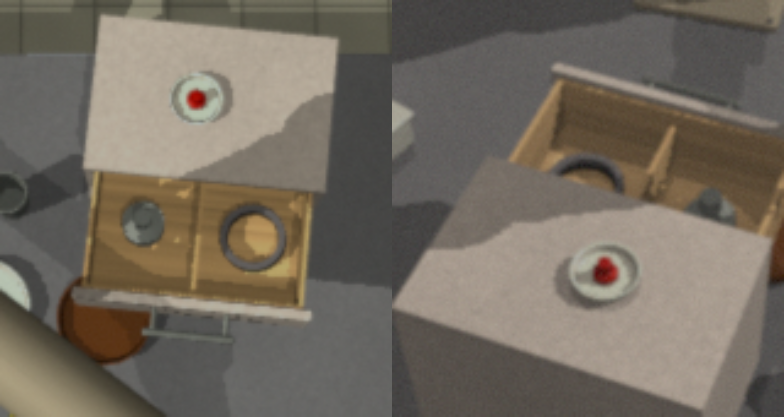

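The drawer is open. The weight is in the left (+y) compartment, with its knob at about (309,177) in the top image and (329,209) in the scene image. The rings are in the right compartment. I'll zoom in to locate the knob exactly.

```bash
python3 -c "
from h import *
b=cv2.imread('pics/t2.png');s=cv2.imread('pics/s2.png')
A=cv2.resize(b[160:200,288:328],None,fx=10,fy=10,interpolation=cv2.INTER_NEAREST);B=cv2.resize(s[190:230,310:350],None,fx=10,fy=10,interpolation=cv2.INTER_NEAREST)
im=np.clip(np.hstack([A,B])*1.6,0,255).astype('uint8')
for i in range(0,800,100): im[:8,i]=255;im[i%400,:8]=255
cv2.imwrite('pics/f.png',im)
"
```

```text
(no output)
```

View pics/f.png

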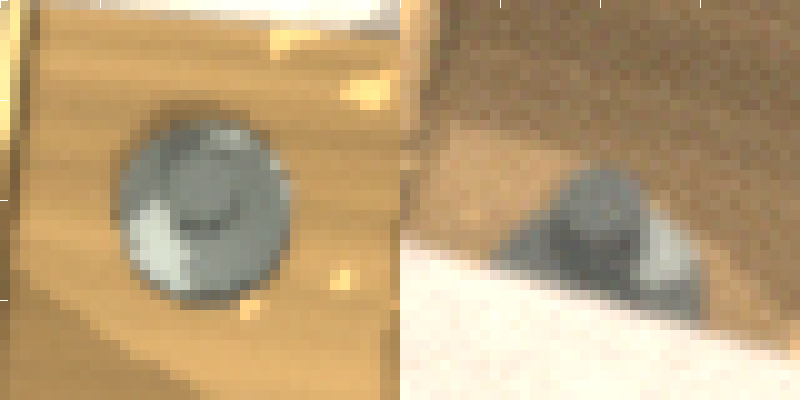

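The left half shows the knob centre at about (307.8,178.2) and the body circle centre at about (307.8,180.5) in the top image. The right half shows the knob top at about (329.8,209.5) in the scene image.

```bash
python3 -c "
from h import *
_,K,X,_=cam('top');_,K2,X2,_=cam('scene')
o1,d1=ray(K,X,307.8,178.2);o2,d2=ray(K2,X2,329.8,209.5)
d1/=np.linalg.norm(d1);d2/=np.linalg.norm(d2)
t=np.linalg.lstsq(np.c_[d1,-d2],o2-o1,rcond=None)[0];p,q=o1+d1*t[0],o2+d2*t[1];print(p,q)
w=(p+q)/2
for z in (.21,.22,.23): print(z,onz(K,X,307.8,178.2,z),onz(K2,X2,329.8,209.5,z), 'body',onz(K,X,307.8,180.5,z-.036))
print('gasket',onz(K,X,250+253.5/2.45,90+237.5/2.45,.165))
print('front board',onz(K,X,250+80/2.45,90+292/2.45,.235),onz(K,X,250+310/2.45,90+314/2.45,.235))
"
```

```text
[0.63765329 0.12559586 0.21416364] [0.63738926 0.12707297 0.2141422 ]
0.21 [0.63846671 0.12568084 0.21      ] [0.63394224 0.12639669 0.21      ] body [0.63721195 0.12639728 0.174     ]
0.22 [0.63651309 0.12547675 0.22      ] [0.64226393 0.12802934 0.22      ] body [0.63530568 0.1261933  0.184     ]
0.23 [0.63455948 0.12527266 0.23      ] [0.65058562 0.129662   0.23      ] body [0.6333994  0.12598931 0.194     ]
gasket [ 0.61556995 -0.03573964  0.165     ]
front board [0.52686548 0.21001324 0.235     ] [ 0.49588364 -0.10751559  0.235     ]
```

>>> arm_command(series="0.42 -0.098 0.066 0 0; 0.42 -0.098 0.067 0 0; 0.42 -0.098 0.067 0 0; 0.42 -0.098 0.067 0 0; 0.42 -0.098 0.067 0 0; 0.42 -0.098 0.066 0 0; 0.42 0 0 0.1 0; 0.42 0 0 0.05 0; 0.42 0 0 0 0; 0.42 0 0 0 0")

```text
clock: 13.05
position: [0.6375, 0.1279, 0.2796]
ee_rot: [0.74, 0.672, 0.001, 0.0]
ft_force: [0.4, 0.1, 0.8]
grip_width: 0.58
grasp_force: 0.0
```

```bash
python3 -c "
from h import *
delta([.637,.126,.206]);print(manip.get_obs()['grip_width'])
s,K,X,_=cam('scene')
A=cv2.resize(s[140:240,270:390],None,fx=5,fy=5);cv2.imwrite('pics/g.png',np.clip(A*1.4,0,255).astype('uint8'))"
```

```text
t 13.05 pos [0.6375 0.1279 0.2796] a 84.48 delta units [-0.0049 -0.001   0.1839] mm [-1.9 -0.4 73.6]
0.5797724629946688
```

View pics/g.png

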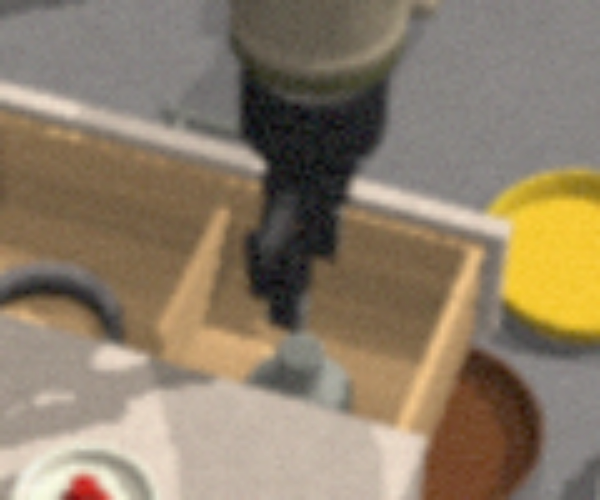

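The fingers are directly above the knob, at crop (285,320), and clear of the cabinet edge. Descending now.

>>> arm_command(series="0.42 -0.004 0 0.04 0; 0.42 0 0 0.04 0; 0.42 0 0 0.02 0; 0.42 0 0 0.02 0; 0.42 0 0 0.02 0; 0.42 0 0 0.02 0; 0.42 0 0 0.012 0; 0.42 0 0 0.012 0; 0.42 0 0 0 0; 0.42 0 0 0 0")

```text
clock: 14.35
position: [0.6356, 0.1268, 0.204]
ee_rot: [0.74, 0.673, -0.001, -0.001]
ft_force: [-6.3, 1.2, -0.9]
grip_width: 0.579
grasp_force: 0.0
```

>>> arm_command(series="0.46 0 0 0 0; 0.5 0 0 0 0; 0.54 0 0 0 0; 0.58 0 0 0 0; 0.62 0 0 0 0; 0.66 0 0 0 0; 0.7 0 0 0 0; 0.75 0 0 0 0; 0.8 0 0 0 0; 0.8 0 0 0 0", newtons=50)

```text
clock: 15.6
position: [0.6371, 0.126, 0.2049]
ee_rot: [0.74, 0.672, 0.0, 0.0]
ft_force: [-0.7, -0.0, 2.0]
grip_width: 0.288
grasp_force: 49.2
```

```bash
python3 -c "
from h import *
delta([.637,.126,.206]);o=manip.get_obs();print(o['grip_width'],o['grasp_force'],o['ft_force'],o['torque'])
s,K,X,_=cam('scene')
A=cv2.resize(s[140:240,270:390],None,fx=5,fy=5);cv2.imwrite('pics/g2.png',np.clip(A*1.4,0,255).astype('uint8'))"
```

```text
t 15.6 pos [0.6371 0.126  0.2049] a 84.48 delta units [-0.0001 -0.0003 -0.0027] mm [-0.  -0.1 -1.1]
0.2875860403875507 49.17469275416806 [-0.74596497 -0.02293201  1.96655725] [-0.02894276  0.07631518  0.01990275]
```

>>> arm_command(series="1 0 0 0 0; 1 0 0 0 0; 1 0 0 -0.01 0; 1 0 0 -0.02 0; 1 0 0 -0.04 0; 1 0 0 -0.06 0; 1 0 0 -0.07 0; 1 0 0 -0.07 0; 1 0 0 -0.05 0; 1 0 0 -0.02 0", newtons=80)

```text
clock: 16.9
position: [0.6372, 0.1264, 0.3428]
ee_rot: [0.74, 0.672, 0.001, 0.001]
ft_force: [0.4, 0.1, -3.1]
grip_width: 0.275
grasp_force: 78.8
```

```bash
python3 -c "
from h import *
delta([.534,.376,.34]);o=manip.get_obs();print(o['grip_width'],o['grasp_force'],o['ft_force'],o['torque'])
s,K,X,_=cam('scene','s3');b,K,X,_=cam('top','t3')
A=np.hstack([cv2.resize(s[100:240,270:410],None,fx=2.8,fy=2.8),cv2.resize(b[120:260,210:350],None,fx=2.8,fy=2.8)]);cv2.imwrite('pics/h.png',np.clip(A*1.3,0,255).astype('uint8'))"
```

```text
t 16.9 pos [0.6372 0.1264 0.3428] a 84.49 delta units [ 0.5963 -0.3167  0.0067] mm [ 238.5 -126.7    2.7]
0.27522799010692933 78.76762504689395 [ 0.43592264  0.13742725 -3.12785991] [-0.02586599 -0.05662539  0.03617363]
```

View pics/h.png

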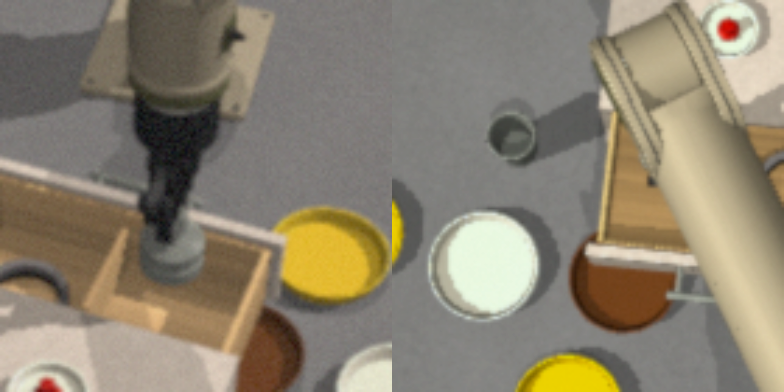

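>>> arm_command(series="1 0.06 -0.03 0 0; 1 0.1 -0.053 0 0; 1 0.1 -0.053 0 0; 1 0.1 -0.053 0 0; 1 0.1 -0.053 0 0; 1 0.09 -0.05 0 0; 1 0.049 -0.025 0 0; 1 0 0 0.05 0; 1 0 0 0.1 0; 1 0 0 0.1 0")

```text
clock: 18.25
position: [0.5335, 0.3764, 0.2386]
ee_rot: [0.74, 0.672, -0.001, 0.0]
ft_force: [0.6, -0.8, -3.2]
grip_width: 0.273
grasp_force: 78.7
```

```bash
python3 -c "
from h import *
delta([.535,.377,.08]);o=manip.get_obs();print(o['grip_width'],o['grasp_force'],o['ft_force'])"
```

```text
t 18.25 pos [0.5335 0.3764 0.2386] a 84.49 delta units [0.0022 0.0037 0.3965] mm [  0.9   1.5 158.6]
0.2726364863954549 78.74586385209113 [ 0.58552628 -0.82049159 -3.22598588]
```

>>> arm_command(series="1 0.002 0.004 0.08 0; 1 0 0 0.08 0; 1 0 0 0.08 0; 1 0 0 0.06 0; 1 0 0 0.04 0; 1 0 0 0.03 0; 1 0 0 0.025 0; 1 0 0 0 0; 1 0 0 0 0; 1 0 0 0 0")

```text
clock: 19.5
position: [0.5358, 0.3776, 0.0834]
ee_rot: [0.74, 0.672, 0.001, 0.0]
ft_force: [-0.1, -0.0, -4.7]
grip_width: 0.278
grasp_force: 78.7
```

>>> arm_command(series="1 0 0 0.01 0; 1 0 0 0.005 0; 1 0 0 0.005 0; 1 0 0 0.005 0; 1 0 0 0.005 0; 1 0 0 0.003 0; 1 0 0 0 0; 1 0 0 0 0; 1 0 0 0 0; 1 0 0 0 0")

```text
clock: 20.75
position: [0.5355, 0.3774, 0.0695]
ee_rot: [0.74, 0.672, 0.0, 0.0]
ft_force: [-0.3, 0.2, -3.7]
grip_width: 0.276
grasp_force: 78.7
```

```bash
python3 -c "
from h import *
delta([.535,.377,.068])
s,K,X,_=cam('scene','s4')
A=cv2.resize(s[190:290,350:470],None,fx=5,fy=5);cv2.imwrite('pics/i.png',np.clip(A*1.3,0,255).astype('uint8'))"
```

```text
t 20.75 pos [0.5355 0.3774 0.0695] a 84.48 delta units [-0.0011 -0.0013  0.0038] mm [-0.4 -0.5  1.5]
```

View pics/i.png

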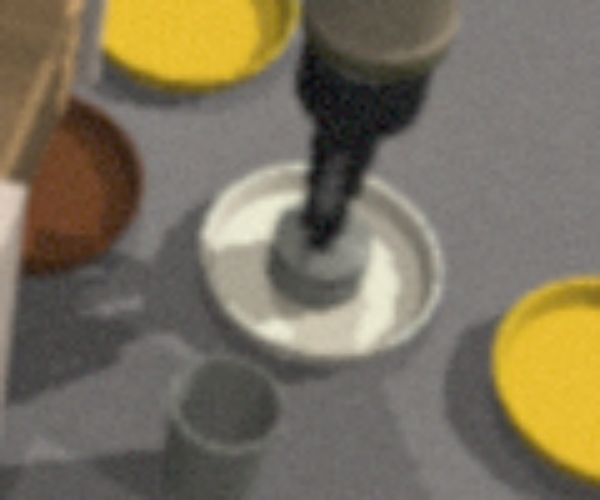

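The weight hangs upright near the middle of the white dish, with its body at crop (320,262) and the dish centred at about (320,262). I'll lower it in small steps until it touches.

>>> arm_command(series="1 0 0 0.0025 0; 1 0 0 0.0025 0; 1 0 0 0.0025 0; 1 0 0 0 0; 1 0 0 0 0; 1 0 0 0 0; 1 0 0 0 0; 1 0 0 0 0; 1 0 0 0 0; 1 0 0 0 0")

```text
clock: 22.05
position: [0.5356, 0.3774, 0.0671]
ee_rot: [0.74, 0.672, 0.0, 0.0]
ft_force: [-3.6, -3.1, 6.0]
grip_width: 0.27
grasp_force: 79.8
```

>>> arm_command(series="0.8 0 0 0 0; 0.72 0 0 0 0; 0.68 0 0 0 0; 0.64 0 0 0 0; 0.6 0 0 0 0; 0.55 0 0 0 0; 0.5 0 0 0 0; 0.45 0 0 0 0; 0.45 0 0 0 0; 0.45 0 0 0 0", newtons=20)

```text
clock: 23.3
position: [0.5356, 0.3774, 0.0665]
ee_rot: [0.74, 0.672, 0.0, 0.0]
ft_force: [0.8, 0.7, -0.0]
grip_width: 0.554
grasp_force: 0.0
```

>>> arm_command(series="0.45 0 0 -0.02 0; 0.45 0 0 -0.04 0; 0.45 0 0 -0.06 0; 0.45 0 0 -0.1 0; 0.45 0 0 -0.15 0; 0.64 0 0 -0.15 0; 0.64 0 0 -0.07 0; 0.64 0 0 0 0; 0.64 0 0 0 0; 0.64 0 0 0 0")

```text
clock: 24.55
position: [0.5352, 0.377, 0.3014]
ee_rot: [0.74, 0.672, -0.001, -0.0]
ft_force: [-0.2, 0.4, -0.1]
grip_width: 0.359
grasp_force: 0.0
```

```bash
python3 -c "
from h import *
delta([.469,.0592,.31])
s,K,X,_=cam('scene','s5');b,K,X,_=cam('top','t5')
A=np.hstack([cv2.resize(s[150:290,270:470],None,fx=2,fy=2),cv2.resize(b[120:260,210:400],None,fx=2,fy=2)]);cv2.imwrite('pics/j.png',np.clip(A*1.3,0,255).astype('uint8'))"
```

```text
t 24.55 pos [0.5352 0.377  0.3014] a 84.49 delta units [-0.8068 -0.0885 -0.0203] mm [-322.7  -35.4   -8.1]
```

View pics/j.png

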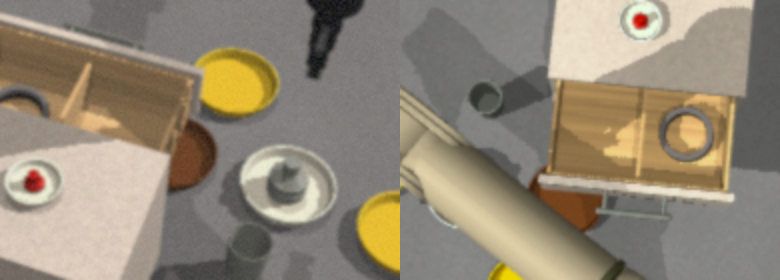

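The weight stands upright in the white dish at crop (288,180), and the drawer is still open with the rings in it. Next I'll re-grip the handle and push the drawer shut.

>>> arm_command(series="0.64 -0.08 -0.01 0 0; 0.64 -0.13 -0.014 0 0; 0.64 -0.14 -0.015 0 0; 0.64 -0.14 -0.015 0 0; 0.64 -0.14 -0.015 0 0; 0.64 -0.12 -0.012 0 0; 0.64 -0.057 -0.008 0 0; 0.64 0 0 0.05 0; 0.64 0 0 0.03 0; 0.64 0 0 0 0")

```text
clock: 25.9
position: [0.4685, 0.0598, 0.2697]
ee_rot: [0.74, 0.673, -0.001, -0.001]
ft_force: [-0.1, -0.2, 0.0]
grip_width: 0.362
grasp_force: 0.0
```

```bash
python3 -c "
from h import *
delta([.469,.0592,.2065])"
```

```text
t 25.9 pos [0.4685 0.0598 0.2697] a 84.53 delta units [-0.0014  0.0016  0.1579] mm [-0.6  0.7 63.2]
```

>>> arm_command(series="0.64 0 0.002 0.04 0; 0.64 0 0 0.02 0; 0.64 0 0 0.02 0; 0.64 0 0 0.02 0; 0.64 0 0 0.02 0; 0.64 0 0 0.02 0; 0.64 0 0 0.015 0; 0.64 0 0 0 0; 0.64 0 0 0 0; 0.64 0 0 0 0")

```text
clock: 27.15
position: [0.47, 0.0594, 0.2088]
ee_rot: [0.74, 0.672, 0.0, 0.0]
ft_force: [-0.8, 0.7, 0.8]
grip_width: 0.36
grasp_force: 0.0
```

>>> arm_command(series="0.7 0 0 0 0; 0.75 0 0 0 0; 0.8 0 0 0 0; 0.85 0 0 0 0; 0.9 0 0 0 0; 1 0 0 0 0; 1 0 0 0 0; 1 0 0 0 0; 1 0 0 0 0; 1 0 0 0 0", newtons=60)

```text
clock: 28.4
position: [0.4699, 0.0594, 0.2086]
ee_rot: [0.74, 0.672, 0.0, 0.0]
ft_force: [-1.0, 0.1, 4.4]
grip_width: 0.102
grasp_force: 58.7
```

>>> arm_command(series="1 0 0.01 0 0; 1 0 0.03 0 0; 1 0 0.04 0 0; 1 0 0.05 0 0; 1 0 0.05 0 0; 1 0 0.05 0 0; 1 0 0.05 0 0; 1 0 0.05 0 0; 1 0 0.04 0 0; 1 0 0.02 0 0")

```text
clock: 29.65
position: [0.6267, 0.0432, 0.2087]
ee_rot: [0.741, 0.672, 0.0, 0.001]
ft_force: [-1.7, -3.4, 8.2]
grip_width: 0.101
grasp_force: 59.5
```

>>> arm_command(series="1 0 0.01 0 0; 1 0 0.01 0 0; 1 0 0.01 0 0; 1 0 0 0 0; 1 0 0 0 0; 1 0 0 0 0; 1 0 0 0 0; 1 0 0 0 0; 1 0 0 0 0; 1 0 0 0 0")

```text
clock: 30.9
position: [0.6346, 0.0423, 0.2086]
ee_rot: [0.741, 0.672, -0.003, -0.001]
ft_force: [-22.4, -6.5, 17.8]
grip_width: 0.101
grasp_force: 60.8
```

>>> arm_command(series="1 0 -0.004 0 0; 0.9 0 0 0 0; 0.8 0 0 0 0; 0.7 0 0 0 0; 0.64 0 0 0 0; 0.64 0 0 0 0; 0.64 0 0 0 0; 0.64 0 0 -0.03 0; 0.64 0 0 -0.1 0; 0.64 0 0 -0.1 0")

```text
clock: 32.15
position: [0.6353, 0.0435, 0.3025]
ee_rot: [0.74, 0.672, 0.0, 0.0]
ft_force: [0.6, -0.4, -0.5]
grip_width: 0.365
grasp_force: 0.0
```

>>> arm_command(series="0.64 0 -0.1 0 0; 0.64 -0.1 -0.1 0 0; 0.64 -0.15 0 0 0; 0.64 -0.15 0 0 0; 0.64 -0.15 0 0 0; 0.64 -0.15 0 0 0; 0.64 -0.1 0 0 0; 0.64 0 0 0 0; 0.64 0 0 0 0; 0.64 0 0 0 0")

```text
clock: 33.4
position: [0.5256, -0.2659, 0.3011]
ee_rot: [0.74, 0.673, 0.0, 0.0]
ft_force: [0.2, 0.1, -0.2]
grip_width: 0.359
grasp_force: 0.0
```

```bash
python3 -c "
from h import *
delta([.469,.0592,.31]);print(manip.get_obs()['ft_force'])
b,K,X,_=cam('top','t6')
a=cv2.imread('pics/b.png')
# brown wood pixels of drawer inside, in front of the cabinet edge, before and after
for im in (a,b):
    h=cv2.cvtColor(im[150:195,286:384],cv2.COLOR_BGR2HSV);print(cv2.countNonZero(cv2.inRange(h,(8,80,60),(25,255,255))))
# column profile across cabinet edge at u=300, u=370
print(b[155:190,300].mean(1).astype(int)); print(a[155:190,300].mean(1).astype(int))
q=proj(K,X,[.6346-.5*.011,.043,.204]);print(q,b[176:194,330].mean(1).astype(int))
"
```

```text
t 33.4 pos [ 0.5256 -0.2659  0.3011] a 84.61 delta units [ 0.7958 -0.2171 -0.0225] mm [318.3 -86.8  -9. ]
[ 0.15171187  0.06431683 -0.16511079]
621
0
[167 168 169 169 161 137 130 159 163 159 129 104 104 102 106 114 112 103
 101 101 101  99  98  97  97  98  96  95  99  98  99  99  96  98 100]
[168 169 170 170 161 134 110  98  85  83  80  83  97 108 154 161 162 142
 108 103 102 102  98  99  96  98  98  98  98 100  99 100  97  98 100]
[331.59529932 181.16505662] [ 92  76  77 107 113  94  92  88  72  72  91  97  97  98  97  97  95  96]
```

```bash
python3 -c "
from h import *
print(manip.hand_in())"
```

```text
the job is handed in; nothing more can be done
None
```

I handed the job in with the weight standing upright in the white dish and the drawer pushed to its shut stop; the rings were lying in the drawer just before I shut it, and no verdict came back from the judging.

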